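# Sort bearing caps and gears into the bench trays

### The job

Open the gate of the gated tray until it clicks over and stands fully open. Then slide the two bearing caps into that tray and the two gears into the open tray, each wholly inside and lying flat, keeping them on the bench (no lifting). Leave the other things on the bench where they are.

Things in the scene. Friction and masses are not known exactly. Their poses are not given: they have to be found in the camera images.
- gated_tray: gated tray, on the robot's left (+y), mouth to the bench's middle: fixed three-sided steel tray, the bench is its floor; inner width 200 mm (its y), depth 170 mm (its x), walls 4 mm thick, 30 mm high. Origin: middle of the inner area at bench height; +x points from the mouth (x = -85 mm) to the back wall (x = +85 mm), side walls at y = -100 and +100 mm. A gate crosses the mouth at first.
- open_tray: open tray, no gate, on the robot's right (-y), mouth to the bench's middle: fixed three-sided steel tray, the bench is its floor; inner width 200 mm (its y), depth 170 mm (its x), walls 4 mm thick, 30 mm high. Origin: middle of the inner area at bench height; +x points from the mouth (x = -85 mm) to the back wall (x = +85 mm), side walls at y = -100 and +100 mm. 
- gate (a joint): gate angle of the gated tray: 0 = shut across the mouth, 1.4 = fully open, inside the tray beside its +y side wall (the one nearer the robot). Grows counter-clockwise seen from above. A spring detent (about 0.15 N m) resists up to 0.7, then it clicks over; it stays at either end.
- gate_grip (a point): middle of the gate's grey bar grip, on the upright turning axis, 44 mm above the bench, at the tray's x = -100, y = +83 mm. Grip 44 mm long, 12 mm wide, heights 31 to 57 mm, on a 26 mm round hub. The point's -y points along the gate bar (and the grip); gate bar 150 mm long from the axis, 8 mm thick, heights 8 to 26 mm.
- cap_a: bearing cap: steel horseshoe-shaped arch lying flat on the bench, 60 mm wide (its x), 36 mm deep (its y) and 20 mm thick, with a 24 mm wide notch, 24 mm deep, opening to its -y (between the two feet), the round crown to its +y; origin at its middle, at its underside
- cap_b: bearing cap: steel horseshoe-shaped arch lying flat on the bench, 60 mm wide (its x), 36 mm deep (its y) and 20 mm thick, with a 24 mm wide notch, 24 mm deep, opening to its -y (between the two feet), the round crown to its +y; origin at its middle, at its underside
- gear_a: gear: toothed steel disc lying flat, 51 mm across the teeth, 18 mm thick, with a 26 mm hub that rises to 23 mm; origin at the centre of its underside
- gear_b: gear: toothed steel disc lying flat, 51 mm across the teeth, 18 mm thick, with a 26 mm hub that rises to 23 mm; origin at the centre of its underside
- thread_spool: bystander, to be left alone: white thread spool standing, 32 mm across, 40 mm tall; origin under its middle
- sealant_jar: bystander, to be left alone: amber jar, 40 mm across, 50 mm tall; origin under its middle
- locker_bottle: bystander, to be left alone: small red bottle, 28 mm across, 58 mm tall; origin under its middle
- wrench: bystander, to be left alone: wrench lying flat, 160 mm long; origin under its middle
- screwdriver: bystander, to be left alone: screwdriver lying, 170 mm long; origin under its middle
There are look-alikes about, which are no part of the job. What is shaped like the cap_a but blue is not meant. Leave any purple look-alike of the gear_b alone.

How it is judged:
On the way:
1. the gate has clicked over and stands fully open (joint above 1.25) while both bearing caps are still outside the gated tray (value of joint gate above 1.25 rad and not (x of cap_a in the frame of gated_tray between -0.052 and 0.085 m and y of cap_a in the frame of gated_tray between -0.1 and 0.1 m) and not (x of cap_b in the frame of gated_tray between -0.052 and 0.085 m and y of cap_b in the frame of gated_tray between -0.1 and 0.1 m)), for 0.2 s.
At the end, for the whole second after the job is handed in: Both bearing caps are in the gated tray and both gears in the open tray, each with its origin at least 33 mm inside the mouth line and between the walls, flat on the bench (underside under 10 mm, tilt under 0.15 rad) and at rest (under 0.02 m/s); the gate still stands open (above 1.25 rad) (value of joint gate above 1.25 rad and x of cap_a in the frame of gated_tray between -0.052 and 0.085 m and y of cap_a in the frame of gated_tray between -0.1 and 0.1 m and height (world z) of each of cap_a, cap_b, gear_a, gear_b below 0.01 m and angle between each of cap_a, cap_b, gear_a, gear_b's own z axis and vertical below 0.15 rad and linear speed of each of cap_a, cap_b, gear_a, gear_b below 0.02 m/s and x of cap_b in the frame of gated_tray between -0.052 and 0.085 m and y of cap_b in the frame of gated_tray between -0.1 and 0.1 m and x of gear_a in the frame of open_tray between -0.052 and 0.085 m and y of gear_a in the frame of open_tray between -0.1 and 0.1 m and x of gear_b in the frame of open_tray between -0.052 and 0.085 m and y of gear_b in the frame of open_tray between -0.1 and 0.1 m); the robot touches nothing.
It fails at once if a bearing cap or gear is lifted (underside more than 25 mm above the bench) (height (world z) of any of cap_a, cap_b, gear_a, gear_b above 0.025 m).
It fails at once if a bystander is moved more than 30 mm (distance of any of thread_spool, sealant_jar, locker_bottle, wrench, screwdriver from where it was at the start of the episode above 0.03 m).
It also fails if it takes over 72 s, if anything falls off the work surface, if the arm or the gripper's body presses on something with over 40 N, if the wrist force passes 120 N, or if a joint passes its speed limit or range.

### The arm

A 6-joint arm with a two-finger parallel gripper is mounted at the origin on the work surface. World frame = base frame: x ahead of the robot, y to its left, z up, the work surface at z = 0. Lengths are in m, angles in rad, forces in N, time in s.
With the tool pointing down it reaches from about 0.325 to 0.875 m from the base axis. Payload 4.4 kg.
Tool frame: the origin (TCP) lies between the finger pads; the fingertips stand 22 mm ahead of it and the grasp point (between the pads) lies 3 mm ahead of it (arm.finger_overhang is the distance from the TCP to the fingertips, in m); z points along the fingers, y is the direction in which the jaws open and shut (so a half turn about z gives the same grasp; the last joint's range is limited). The gripper opens to 85 mm and grips with 20 to 120 N. Pads are 22 mm wide; open, the fingers measure 114 mm over their backs; the gripper's body (76 mm by 85 mm) begins 54 mm behind the grasp point. The pads swing forward as they close: fully open they stand 13 mm farther back than shut.
Start: joints at [1.032, 0.207, 1.542, -0, 1.393, -0.15], TCP at [0.217, 0.532, 0.253] pointing down, gripper open.
Joint ranges: [-2.73, 2.73], [-0.86, 2.22], [0.23, 2.46], [-1.11, 4.25], [0.08, 2.63], [-2.82, 2.82]. Speed limits (rad/s): [2.79, 2.79, 3.14, 3.14, 3.14, 3.14].

### API

Orientations are given as a unit quaternion [x, y, z, w].
In Python, from rig import monitor, viewer, job, boxes_of, pinpoint, arm gives the robot as it stands. The module is installed in compiled form; this text tells all that it offers.
- The arm moves only by the tool drive_tool, never from a script. Its argument "targets" is one flat list of numbers, 7 for each row, row after row: the turn, a rotation vector about the tool's x, y, z in units of 180 degrees (1.0 is 180 degrees), then the shift along the tool's x, y, z in units of 20 cm (1.0 is 20 cm), then the opening, from 0 (shut) to 1 (fully open). A call has 1 to 20 rows; each row is the pose to reach, as a shift and turn from the pose measured when the call began, along the tool's axes at that moment, turning the shorter way round; what a row does not reach only later rows make up. A row lasts 1/12 s, in which the tool goes at most 41.7 mm and 7.16 degrees, less where a joint would pass 70% of its speed; a pose out of reach is approached as far as the arm can. A call with a number of a shift or a turn outside -1 to 1 is refused whole. A call with a gripper value outside its range is refused whole. The fingers move at their own pace and stop on an object; "newtons" is the grip in N (left out, the last holds). Time passes only in rows, so rows that repeat a pose let the fingers close. It gives the time, the measured TCP pose, the force and the opening at its end, in the units of the state.
- monitor.get_state(): the state, without advancing time (a new reading comes with each control period).
- viewer.camera(name): name is "side" or "top"; returns (picture, depth): 384x512x3 uint8, red, green, blue; 384x512 float32, m along the optical axis (not along the pixel's ray), 0 where there is no reading.
- viewer.camera_info(name): a dict with "K" (3x3 intrinsics, pixels), "dist" ([k1, k2, p1, p2, k3] as OpenCV has them; the pictures are not rectified), "position" and "attitude" of the camera in the world. Camera axes: x right, y up, looking along -z (the intrinsics and any distortion apply to the point x, -y, -z); pixel columns grow to the right and rows downward; lengths in m; the calibration is good to about 2 mm. A picture is of the moment at which its call begins. camera_info takes no time and is no camera call.
- job.finish_job(): hands the job in, once; it reports no verdict.
Trained networks look in the newest picture that a camera, given by its name, has taken for a name from the list of things; names that differ only in an ending like _2 or _b are one class to them, and where a whole thing is asked for, a point or a joint stands for the part that bears it (a point fixed in the world has none). Each returns a list of dicts, best first, with "score" (0 to 1); they miss things now and then, are a little off and sometimes report something else, mostly with a low value. They report only what shows in the picture. A call takes as long as a camera call. They do not tell look-alikes from the thing itself.
- boxes_of(camera, label): "rect" ([centre column, centre row, width, height] in pixels, round what is visible of it).
- pinpoint(camera, label): "xy" ([column, row] in pixels: a listed point, or the origin of a listed thing).
The state is a dict: "time": time; "q": joint angles; "joint_velocities": joint speeds; "joint_torque": joint torques, N m; "tcp_pos": TCP position; "eef_rot": TCP orientation; "force": force on the tool from outside, world axes, zero at the start; "wrist_torque": the same for the moment, N m; "opening": opening from 0.0 (shut) to 1.0 (fully open).
Only numpy, scipy, OpenCV 4.12 (cv2) and the standard library are available. Lean on these libraries where they do the work, as an engineer would, in place of code of your own. Each camera call takes 0.05 s, during which the arm holds its last target. There are 200 camera calls.

## Working session

There is one attempt and no reset: what is moved stays moved. The work goes in short steps, Python scripts to look and compute and a tool call to move; the robot and the scene stay as the last step left them, time stands still between calls to the robot, and variables do not carry over. Pictures are saved under pics/ and viewed, about 8 in all and at most 12, crops included, and the job is handed in when it is done.

Besides the shell and the picture viewer there is one more tool, called after ">>>" as name(argument=value, ...) on one line, values as JSON. drive_tool: Moves the arm, as the interface text tells. Its arguments: {"type":"object","properties":{"targets":{"type":"array"},"newtons":{"type":"number"}},"required":["targets"]}

```bash
mkdir -p pics; cat > h.py <<'E'
import numpy as np, cv2
from scipy.spatial.transform import Rotation as R
from rig import monitor, viewer, job, boxes_of, pinpoint, arm
def campose(n):
    i=viewer.camera_info(n); a=np.array(i["attitude"],float)
    Rm=a if a.shape==(3,3) else R.from_quat(a).as_matrix()
    return np.array(i["K"]),np.array(i["dist"]),np.array(i["position"]),Rm
def ray(n,uv):
    K,d,p,Rm=campose(n)
    u=cv2.undistortPoints(np.array(uv,float).reshape(-1,1,2),K,d).reshape(-1,2)
    v=np.c_[u[:,0],-u[:,1],-np.ones(len(u))]@Rm.T
    return p,v
def toz(n,uv,z):
    p,v=ray(n,uv); return p+v*((z-p[2])/v[:,2:3])
def shot(n,f=None,s=1.5):
    im,d=viewer.camera(n)
    if f: cv2.imwrite('pics/'+f,cv2.resize(im[:,:,::-1],None,fx=s,fy=s,interpolation=cv2.INTER_CUBIC))
    return im,d
def cloud(n,d):
    h,w=d.shape; uu,vv=np.meshgrid(np.arange(w),np.arange(h))
    K,di,p,Rm=campose(n)
    u=cv2.undistortPoints(np.stack([uu.ravel(),vv.ravel()],1).astype(float).reshape(-1,1,2),K,di).reshape(-1,2)
    return (p+(np.c_[u[:,0],-u[:,1],-np.ones(len(u))]*d.reshape(-1,1))@Rm.T).reshape(h,w,3)
E
python3 - <<'E'
from h import *
s=monitor.get_state(); print({k:np.round(v,3) for k,v in s.items()}); print(arm.finger_overhang)
for c in ("top","side"):
    i=viewer.camera_info(c); print(c,i)
    shot(c,c+'0.png')
    for l in ("cap_a","gear_a","gated_tray","open_tray","gate_grip","thread_spool","sealant_jar","locker_bottle","wrench","screwdriver"):
        z={'cap_a':0.01,'gear_a':0.0,'gate_grip':.044}.get(l,0)
        for r in pinpoint(c,l): print(c,l,np.round(r['xy'],1),round(r['score'],2),np.round(toz(c,r['xy'],z)[0],3))
E
```

```text
{'time': np.float64(0.0), 'q': array([ 1.032,  0.207,  1.543,  0.   ,  1.394, -0.15 ]), 'joint_velocities': array([-0.   , -0.002, -0.   ,  0.001,  0.002, -0.   ]), 'joint_torque': array([ 0.0000e+00, -3.8302e+01, -2.9160e+01, -0.0000e+00,  1.1000e-02,
       -0.0000e+00]), 'tcp_pos': array([0.217, 0.532, 0.252]), 'eef_rot': array([ 0.193,  0.981, -0.001, -0.   ]), 'force': array([ 0.682,  0.518, -0.344]), 'wrist_torque': array([-0.001,  0.009, -0.001]), 'opening': np.float64(0.998)}
0.022
top {'K': array([[356.98636316,   0.        , 261.788098  ],
       [  0.        , 356.98636316, 189.81167393],
       [  0.        ,   0.        ,   1.        ]]), 'dist': array([-0.04372158,  0.        ,  0.        ,  0.        ,  0.        ]), 'position': array([ 0.40897132, -0.01523057,  0.92744784]), 'attitude': array([ 0.07167888, -0.0568501 , -0.69927393,  0.70897544])}
top cap_a [260.4 207.9] 0.72 [0.53  0.008 0.01 ]
top cap_a [151.8 283.9] 0.72 [0.333 0.279 0.01 ]
top cap_a [266.4 177.3] 0.67 [ 0.611 -0.006  0.01 ]
top cap_a [353.3 122.2] 0.59 [ 0.767 -0.239  0.01 ]
top gear_a [386.  284.6
[... 1353 characters left out ...]
 0.64 [0.695 0.018 0.   ]
side gear_a [330.9 163.9] 0.57 [ 0.347 -0.317  0.   ]
side gated_tray [238.1 318. ] 0.93 [0.571 0.299 0.   ]
side open_tray [255.8 163.5] 0.88 [ 0.579 -0.308  0.   ]
side gate_grip [288.5 266. ] 0.57 [0.482 0.206 0.044]
side gate_grip [161.6 264.2] 0.16 [0.727 0.214 0.044]
side thread_spool [326.2 257. ] 0.76 [0.4   0.124 0.   ]
side thread_spool [166.  218.7] 0.43 [0.78  0.001 0.   ]
side thread_spool [234.  219.8] 0.31 [ 0.612 -0.003  0.   ]
side sealant_jar [185.4 195.5] 0.65 [ 0.755 -0.109  0.   ]
side locker_bottle [161.2 263.3] 0.73 [0.748 0.163 0.   ]
side wrench [160.2 219.5] 0.93 [0.793 0.005 0.   ]
side screwdriver [337.9 193.5] 0.59 [ 0.345 -0.141  0.   ]
```

View pics/top0.png

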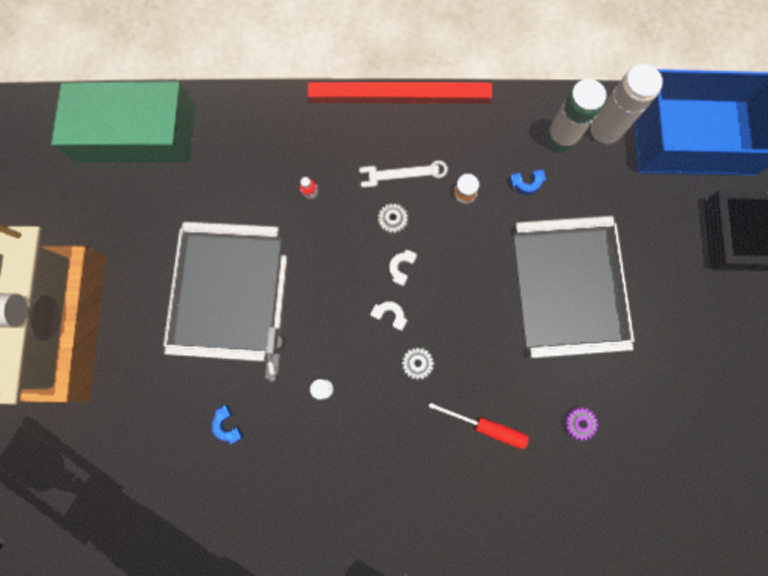

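View pics/side0.png

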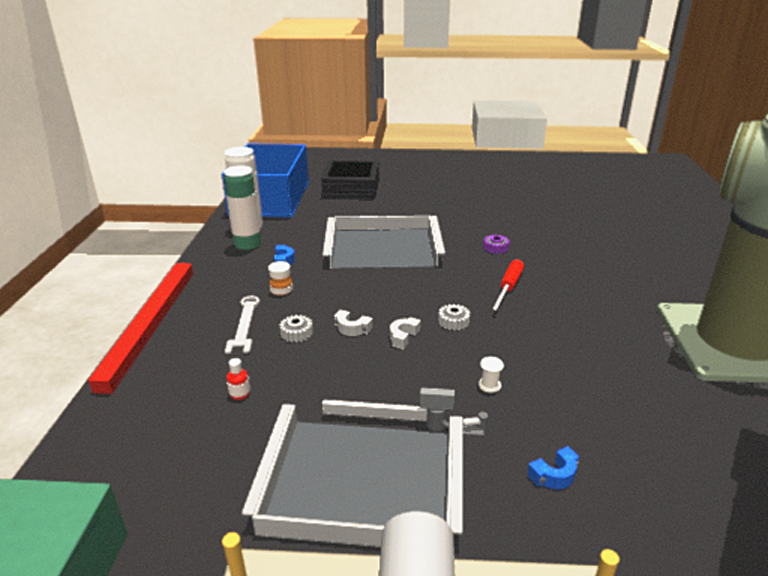

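Four arches show at (260,208), (266,177), (152,284) and (353,122), in 512-px top-view pixels. The first two are steel and the last two are blue, so I want the first two. Of the gears, (279,243) and (262,149) are steel. (386,285) is purple and gets left alone. I'll measure the poses by segmentation and confirm in one crop.

```bash
cat > seg.py <<'E'
from h import *
def parts(im,P,boxes,zlo=.010,ztop=.02):
    out=[]
    for (u,v) in boxes:
        r=22; u,v=int(round(u)),int(round(v))
        z=P[v-r:v+r,u-r:u+r,2]; g=im[v-r:v+r,u-r:u+r].astype(int)
        m=((g.min(2)>95)).astype(np.uint8)
        n,l,st,c=cv2.connectedComponentsWithStats(m)
        if n<2: out.append(None); continue
        k=1+np.argmin(np.hypot(*(c[1:]-r).T)-0.05*st[1:,4]); ys,xs=np.nonzero(l==k)
        w=toz('top',np.c_[xs+u-r,ys+v-r],ztop)[:,:2]
        (cx,cy),(a,b),th=cv2.minAreaRect((w*1000).astype(np.float32))
        out.append(dict(n=len(xs),rect=np.round([cx,cy,a,b,th],1),cen=np.round(w.mean(0)*1000,1)))
    return out
E
python3 - <<'E'
from seg import *
im,d=shot('top'); P=cloud('top',d)
pts=[(260.4,207.9),(266.4,177.3),(278.9,242.6),(262.2,149.1)]
for p in parts(im,P,pts): print(p)
for nm,(x0,x1,y0,y1) in dict(gt=(.44,.70,.17,.42),ot=(.44,.70,-.42,-.17)).items():
    m=(P[...,0]>x0)&(P[...,0]<x1)&(P[...,1]>y0)&(P[...,1]<y1)&(P[...,2]>.02)&(P[...,2]<.036)&(im.min(2)>120)
    w=(P[m][:,:2]*1000).astype(np.float32); r=cv2.minAreaRect(w); print(nm,m.sum(),np.round(r[0],1),np.round(r[1],1),round(r[2],2),w.min(0),w.max(0)); print(np.round(cv2.boxPoints(r)))
m=(P[...,0]>.42)&(P[...,0]<.55)&(P[...,1]>.15)&(P[...,1]<.26)&(P[...,2]>.045)&(P[...,2]<.07)
w=P[m]; print('grip',m.sum(),w.mean(0)); r=cv2.minAreaRect((w[:,:2]*1000).astype(np.float32)); print(r)
a=cv2.resize(im[130:260,235:305,::-1],None,fx=4,fy=4,interpolation=cv2.INTER_CUBIC)
b=cv2.resize(im[140:270,100:200,::-1],None,fx=4,fy=4,interpolation=cv2.INTER_CUBIC)
cv2.imwrite('pics/crop1.png',np.hstack([a,b]))
E
```

```text
{'n': 268, 'rect': array([527.8,   8.8,  63.2,  40.3,  64.2]), 'cen': array([526.7,   9.4])}
{'n': 255, 'rect': array([610.9,  -6.9,  40.1,  64.4,  67.8]), 'cen': array([610.2,  -8. ])}
{'n': 360, 'rect': array([444.2, -38.9,  52.5,  52.9,   0.8]), 'cen': array([443., -38.])}
{'n': 318, 'rect': array([6.967e+02, 7.900e+00, 5.520e+01, 5.040e+01, 6.000e-01]), 'cen': array([696.6,   7.7])}
gt 1191 [562.6 290.9] [200.1 233.9] 89.23 [445.09146 192.01146] [680.25116 391.4365 ]
[[444. 192.]
 [678. 189.]
 [681. 389.]
 [447. 392.]]
ot 1008 [ 579.  -303.8] [233.9 174.6] 4.86 [ 457.16388 -398.99103] [ 698.15546 -207.37477]
[[ 455. -227.]
 [ 470. -401.]
 [ 703. -381.]
 [ 688. -207.]]
grip 92 [0.47434131 0.20185269 0.05629729]
((475.4893798828125, 203.0615997314453), (42.061973571777344, 11.826531410217285), 1.8973286151885986)
```

View pics/crop1.png

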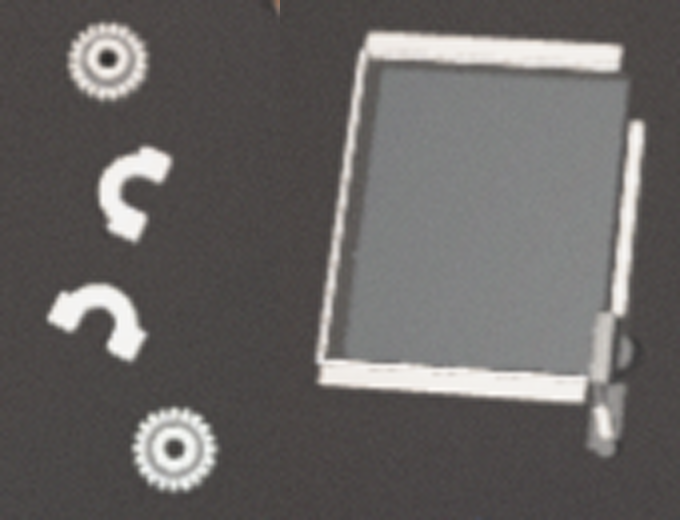

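The crop confirms the two steel caps, with the near one at (260,208) and the far one at (266,177), and the two steel gears at (279,243) and (262,149). The gate is shut, and its grip is at about (0.476, 0.203).

```bash
cat > to.py <<'E'
import sys
from h import *
# usage: to.py x y z(tcp, mm) jawyaw(deg) [...more]: tool-frame row numbers from the current pose
s=monitor.get_state(); T=R.from_quat(s['eef_rot']); p=np.array(s['tcp_pos'])
M=T.as_matrix(); 
print('t',round(float(s['time']),2),'tcp',np.round(p*1000,1),'yaw',round(np.degrees(np.arctan2(M[1,1],M[0,1])),1),'F',np.round(s['force'],1),'op',round(float(s['opening']),3),'q6',round(np.degrees(s['q'][5])))
a=list(map(float,sys.argv[1:]))
for x,y,z,yw in zip(*[iter(a)]*4):
    c,n=np.cos(np.radians(yw)),np.sin(np.radians(yw))
    G=R.from_matrix(np.array([[-n,c,0],[c,n,0],[0,0,-1]]))
    print((x,y,z,yw),np.round((T.inv()*G).as_rotvec()/np.pi,3),np.round(T.inv().apply(np.array([x,y,z])/1000-p)/.2,3))
E
python3 to.py 346 367 150 92 475.5 203 120 92
```

```text
t 1.15 tcp [217.4 532.3 253.3] yaw 67.8 F [ 0.7 -0.1  0.1] op 1.004 q6 -9
(346.0, 367.0, 150.0, 92.0) [-0.    -0.    -0.135] [-0.908 -0.522  0.516]
(475.5, 203.0, 120.0, 92.0) [-0.    -0.    -0.135] [-1.817 -1.036  0.666]
```

>>> drive_tool(targets=[0, 0, -0.135, -0.91, -0.52, 0.52, 0.5, 0, 0, -0.135, -0.91, -0.52, 0.52, 0.5, 0, 0, -0.135, -0.91, -0.52, 0.52, 0.5, 0, 0, -0.135, -0.91, -0.52, 0.52, 0.5, 0, 0, -0.135, -0.91, -0.52, 0.52, 0.5, 0, 0, -0.135, -0.91, -0.52, 0.52, 0.5, 0, 0, -0.135, -0.91, -0.52, 0.52, 0.5])

```text
time: 1.73
tcp_pos: [0.3474, 0.3623, 0.1461]
eef_rot: [-0.016, 1.0, -0.003, -0.002]
force: [0.1, 0.2, 0.1]
opening: 0.502
```

```bash
python3 to.py 476 203 100 92 476 203 56 92
```

```text
t 1.73 tcp [347.4 362.3 146.1] yaw 91.8 F [0.1 0.2 0.1] op 0.502 q6 -55
(476.0, 203.0, 100.0, 92.0) [-0.002 -0.001 -0.001] [-0.619 -0.815  0.232]
(476.0, 203.0, 56.0, 92.0) [-0.002 -0.001 -0.001] [-0.62  -0.814  0.452]
```

>>> drive_tool(targets=[0, 0, 0, -0.62, -0.815, 0.232, 0.5, 0, 0, 0, -0.62, -0.815, 0.232, 0.5, 0, 0, 0, -0.62, -0.815, 0.232, 0.5, 0, 0, 0, -0.62, -0.815, 0.232, 0.5, 0, 0, 0, -0.62, -0.815, 0.232, 0.5, 0, 0, 0, -0.62, -0.815, 0.232, 0.5, 0, 0, 0, -0.62, -0.815, 0.452, 0.5, 0, 0, 0, -0.62, -0.815, 0.452, 0.5, 0, 0, 0, -0.62, -0.815, 0.452, 0.5, 0, 0, 0, -0.62, -0.815, 0.452, 0, 0, 0, 0, -0.62, -0.815, 0.452, 0, 0, 0, 0, -0.62, -0.815, 0.452, 0, 0, 0, 0, -0.62, -0.815, 0.452, 0, 0, 0, 0, -0.62, -0.815, 0.452, 0], newtons=30)

```text
time: 2.9
tcp_pos: [0.4773, 0.2046, 0.0582]
eef_rot: [-0.015, 1.0, -0.001, -0.0]
force: [-1.8, 5.4, 6.3]
opening: 0.133
```

```bash
python3 to.py; python3 - <<'E'
from h import *
a,_=shot('top'); b,_=shot('side')
cv2.imwrite('pics/grip.png',np.hstack([cv2.resize(a[160:280,110:250,::-1],None,fx=2.8,fy=2.8,interpolation=2),cv2.resize(b[200:320,210:350,::-1],None,fx=2.8,fy=2.8,interpolation=2)]))
E
```

```text
t 2.9 tcp [477.3 204.6  58.2] yaw 91.8 F [-1.8  5.4  6.3] op 0.133 q6 -78
```

View pics/grip.png

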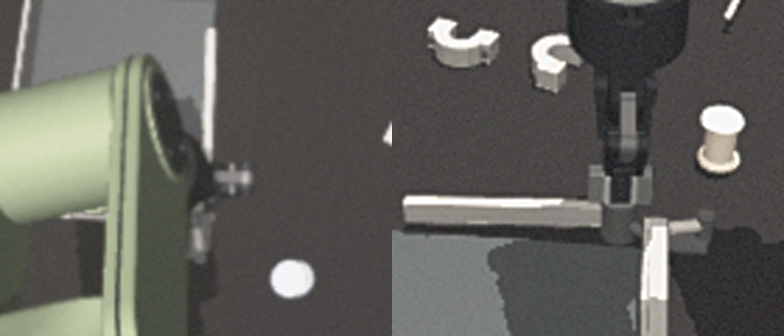

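>>> drive_tool(targets=[0, 0, -0.04, 0, 0, 0, 0, 0, 0, -0.08, 0, 0, 0, 0, 0, 0, -0.12, 0, 0, 0, 0, 0, 0, -0.16, 0, 0, 0, 0, 0, 0, -0.2, 0, 0, 0, 0, 0, 0, -0.24, 0, 0, 0, 0, 0, 0, -0.28, 0, 0, 0, 0, 0, 0, -0.32, 0, 0, 0, 0, 0, 0, -0.36, 0, 0, 0, 0, 0, 0, -0.4, 0, 0, 0, 0, 0, 0, -0.43, 0, 0, 0, 0, 0, 0, -0.445, 0, 0, 0, 0, 0, 0, -0.445, 0, 0, 0, 0])

```text
time: 4.08
tcp_pos: [0.4768, 0.2053, 0.0584]
eef_rot: [-0.654, 0.757, 0.0, -0.0]
force: [-1.3, 3.3, -2.1]
opening: 0.137
```

```bash
python3 to.py 477 204 120 172
```

```text
t 4.08 tcp [476.8 205.3  58.4] yaw 171.7 F [-1.3  3.3 -2.1] op 0.137 q6 -158
(477.0, 204.0, 120.0, 172.0) [ 0.    -0.    -0.002] [ 0.006 -0.002 -0.308]
```

>>> drive_tool(targets=[0, 0, 0, 0, 0, 0, 0.8, 0, 0, 0, 0, 0, 0, 0.8, 0, 0, 0, 0, 0, 0, 0.8, 0, 0, 0, 0, 0, 0, 0.8, 0, 0, 0, 0, 0, -0.2, 0.8, 0, 0, 0, 0, 0, -0.4, 0.8, 0, 0, 0, 0, 0, -0.5, 0.8, 0, 0, 0.43, 0.8, -0.9, -0.5, 0.9, 0, 0, 0.43, 0.8, -0.9, -0.5, 0.9, 0, 0, 0.43, 0.8, -0.9, -0.5, 0.9, 0, 0, 0.43, 0.8, -0.9, -0.5, 0.9, 0, 0, 0.43, 0.8, -0.9, -0.5, 0.9, 0, 0, 0.43, 0.8, -0.9, -0.5, 0.9, 0, 0, 0.43, 0.8, -0.9, -0.5, 0.9, 0, 0, 0.43, 0.8, -0.9, -0.5, 0.9, 0, 0, 0.43, 0.8, -0.9, -0.5, 0.9, 0, 0, 0.43, 0.8, -0.9, -0.5, 0.9, 0, 0, 0.43, 0.8, -0.9, -0.5, 0.9, 0, 0, 0.43, 0.8, -0.9, -0.5, 0.9])

```text
time: 5.67
tcp_pos: [0.6319, 0.0206, 0.1583]
eef_rot: [-0.037, 0.999, -0.0, -0.001]
force: [-0.6, -0.6, -0.9]
opening: 0.902
```

```bash
python3 to.py 697 8 60 95 697 8 27 95; python3 - <<'E'
from h import *
b,d=shot('side')
cv2.imwrite('pics/gate.png',cv2.resize(b[120:384,150:370,::-1],None,fx=2.2,fy=2.2,interpolation=2))
for c in ('side',):
  for r in pinpoint(c,'gear_a'): print(r, toz(c,r['xy'],0))
E
```

```text
t 5.67 tcp [631.9  20.6 158.3] yaw 94.2 F [-0.6 -0.6 -0.9] op 0.902 q6 -100
(697.0, 8.0, 60.0, 95.0) [-0.    -0.    -0.005] [-0.321 -0.086  0.491]
(697.0, 8.0, 27.0, 95.0) [-0.    -0.    -0.005] [-0.321 -0.086  0.656]
{'xy': [201.3, 220.2], 'score': 0.77} [[0.69182443 0.00258327 0.        ]]
{'xy': [306.4, 216.4], 'score': 0.63} [[ 0.43521727 -0.02731275  0.        ]]
{'xy': [332.2, 165.6], 'score': 0.63} [[ 0.34402028 -0.30578104  0.        ]]
```

View pics/gate.png

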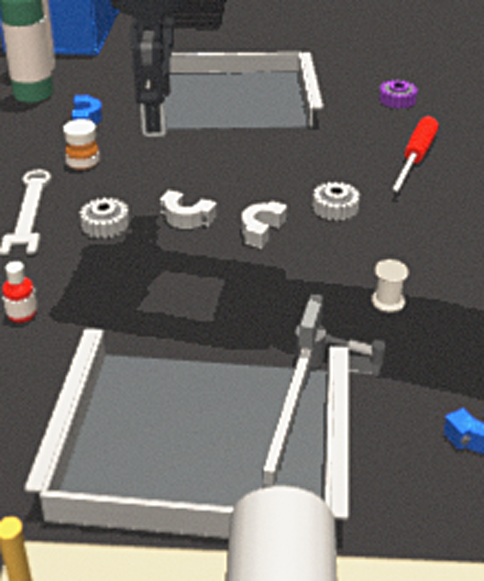

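Gate stands open at about 80°, beside the near wall. Next is the far gear.

>>> drive_tool(targets=[0, 0, 0, -0.31, -0.075, 0.4, 0.85, 0, 0, 0, -0.31, -0.075, 0.4, 0.85, 0, 0, 0, -0.31, -0.075, 0.49, 0.85, 0, 0, 0, -0.31, -0.075, 0.66, 0.85, 0, 0, 0, -0.31, -0.075, 0.66, 0.85, 0, 0, 0, -0.31, -0.075, 0.66, 0.4, 0, 0, 0, -0.31, -0.075, 0.66, 0.4, 0, 0, 0, -0.31, -0.075, 0.66, 0.4, 0, 0, 0, -0.31, -0.075, 0.66, 0.4, 0, 0, 0, -0.31, -0.075, 0.66, 0.4], newtons=35)

```text
time: 6.6
tcp_pos: [0.6958, 0.0105, 0.0286]
eef_rot: [-0.039, 0.999, -0.001, 0.001]
force: [0.4, -0.3, -2.4]
opening: 0.551
```

```bash
python3 to.py 630 -130 27 95 630 -300 27 95; python3 - <<'E'
from h import *
im,d=viewer.camera('top'); P=cloud('top',d)
# open tray fit: bright wall-top points
m=(P[...,0]>.44)&(P[...,0]<.72)&(P[...,1]>-.42)&(P[...,1]<-.17)&(abs(P[...,2]-.03)<.008)
print(m.sum()); pts=P[m]
for nm,s in dict(near=pts[:,0]<.50,far=pts[:,0]>.66,back=(pts[:,1]<-.36)&(pts[:,0]>.5)&(pts[:,0]<.65)).items():
    q=pts[s][:,:2]; print(nm,len(q),np.round(q.mean(0),3),np.round(q.min(0),3),np.round(q.max(0),3),np.round(cv2.fitLine(q.astype(np.float32),cv2.DIST_HUBER,0,.01,.01).ravel(),3))
E
```

```text
t 6.6 tcp [695.8  10.5  28.6] yaw 94.5 F [ 0.4 -0.3 -2.4] op 0.551 q6 -101
(630.0, -130.0, 27.0, 95.0) [-0.     0.001 -0.003] [ 0.383 -0.675  0.008]
(630.0, -300.0, 27.0, 95.0) [-0.     0.001 -0.003] [ 0.449 -1.522  0.009]
1109
near 467 [ 0.471 -0.314] [ 0.457 -0.399] [ 0.499 -0.225] [ 0.101 -0.995  0.473 -0.332]
far 463 [ 0.684 -0.297] [ 0.66  -0.382] [ 0.698 -0.207] [ 0.046 -0.999  0.683 -0.289]
back 168 [ 0.574 -0.388] [ 0.501 -0.396] [ 0.65 -0.38] [ 0.996  0.088  0.576 -0.388]
```

>>> drive_tool(targets=[0, 0, 0, 0.02, -0.06, 0, 0.4, 0, 0, 0, 0.06, -0.18, 0, 0.4, 0, 0, 0, 0.1, -0.3, 0, 0.4, 0, 0, 0, 0.14, -0.43, 0, 0.4, 0, 0, 0, 0.18, -0.56, 0, 0.4, 0, 0, 0, 0.22, -0.68, 0, 0.4, 0, 0, 0, 0.25, -0.77, 0, 0.4, 0, 0, 0, 0.264, -0.81, 0, 0.4, 0, 0, 0, 0.264, -0.81, 0, 0.4])

```text
time: 7.4
tcp_pos: [0.6549, -0.1579, 0.0287]
eef_rot: [-0.037, 0.999, -0.001, 0.001]
force: [-0.2, -0.1, -1.7]
opening: 0.557
```

```bash
python3 to.py 623 -297 28 95; python3 - <<'E'
from h import *
b,d=shot('side')
cv2.imwrite('pics/drag.png',cv2.resize(b[80:260,140:400,::-1],None,fx=2.2,fy=2.2,interpolation=2))
E
```

```text
t 7.4 tcp [ 654.9 -157.9   28.7] yaw 94.3 F [-0.2 -0.1 -1.7] op 0.557 q6 -115
(623.0, -297.0, 28.0, 95.0) [-0.001  0.001 -0.004] [ 0.211 -0.682  0.004]
```

View pics/drag.png

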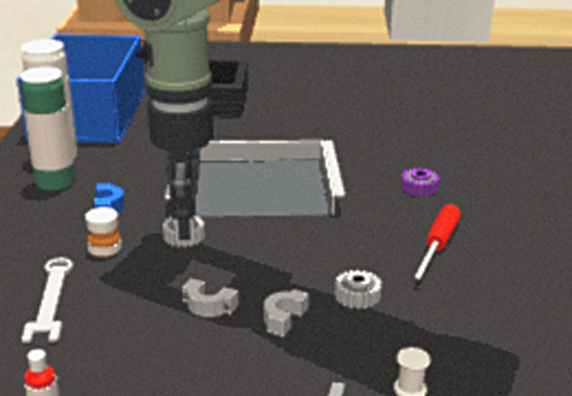

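>>> drive_tool(targets=[0, 0, 0, 0.08, -0.08, 0, 0.4, 0, 0, 0, 0.15, -0.17, 0, 0.4, 0, 0, 0, 0.2, -0.28, 0, 0.4, 0, 0, 0, 0.21, -0.4, 0, 0.4, 0, 0, 0, 0.21, -0.52, 0, 0.4, 0, 0, 0, 0.21, -0.62, 0, 0.4, 0, 0, 0, 0.21, -0.68, 0, 0.4, 0, 0, 0, 0.21, -0.68, 0, 0.4, 0, 0, 0, 0.21, -0.68, 0, 0.8, 0, 0, 0, 0.21, -0.68, 0, 0.8, 0, 0, 0, 0.21, -0.68, 0, 0.8, 0, 0, 0, 0.21, -0.68, 0, 0.8, 0, 0, 0, 0.21, -0.68, -0.2, 0.8, 0, 0, 0, 0.21, -0.68, -0.4, 0.8, 0, 0, 0, 0.21, -0.68, -0.5, 0.8])

```text
time: 8.7
tcp_pos: [0.6256, -0.2951, 0.1335]
eef_rot: [-0.038, 0.999, -0.002, 0.004]
force: [0.9, -0.4, 1.9]
opening: 0.797
```

```bash
python3 to.py 500 -145 100 95 443 -37 80 95 443 -37 28 95
```

```text
t 8.7 tcp [ 625.6 -295.1  133.5] yaw 94.4 F [ 0.9 -0.4  1.9] op 0.797 q6 -127
(500.0, -145.0, 100.0, 95.0) [-0.001  0.002 -0.003] [0.57  0.797 0.16 ]
(443.0, -37.0, 80.0, 95.0) [-0.001  0.002 -0.003] [0.813 1.358 0.256]
(443.0, -37.0, 28.0, 95.0) [-0.001  0.002 -0.003] [0.815 1.359 0.516]
```

>>> drive_tool(targets=[0, 0, 0, 0.75, 1.0, 0.1, 0.85, 0, 0, 0, 0.75, 1.0, 0.1, 0.85, 0, 0, 0, 0.75, 1.0, 0.1, 0.85, 0, 0, 0, 0.75, 1.0, 0.1, 0.85, 0, 0, 0, 0.75, 1.0, 0.1, 0.85, 0, 0, 0, 0.75, 1.0, 0.1, 0.85, 0, 0, 0, 0.75, 1.0, 0.1, 0.85])

```text
time: 9.28
tcp_pos: [0.4513, -0.0996, 0.1076]
eef_rot: [-0.04, 0.999, 0.002, -0.003]
force: [-0.6, 1.1, -1.5]
opening: 0.848
```

```bash
python3 to.py 442 -37 60 95 442 -37 28 95
```

```text
t 9.28 tcp [451.3 -99.6 107.6] yaw 94.6 F [-0.6  1.1 -1.5] op 0.848 q6 -118
(442.0, -37.0, 60.0, 95.0) [ 0.001 -0.002 -0.002] [0.02  0.315 0.239]
(442.0, -37.0, 28.0, 95.0) [ 0.001 -0.002 -0.002] [0.019 0.314 0.399]
```

>>> drive_tool(targets=[0, 0, 0, 0.02, 0.315, 0.2, 0.85, 0, 0, 0, 0.02, 0.315, 0.24, 0.85, 0, 0, 0, 0.02, 0.315, 0.4, 0.85, 0, 0, 0, 0.02, 0.315, 0.4, 0.85, 0, 0, 0, 0.02, 0.315, 0.4, 0.4, 0, 0, 0, 0.02, 0.315, 0.4, 0.4, 0, 0, 0, 0.02, 0.315, 0.4, 0.4, 0, 0, 0, 0.02, 0.315, 0.4, 0.4, 0, 0, 0, 0.02, 0.315, 0.4, 0.4, 0, 0, 0, 0, 0.27, 0.4, 0.4, 0, 0, 0, -0.05, 0.17, 0.4, 0.4, 0, 0, 0, -0.1, 0.07, 0.4, 0.4, 0, 0, 0, -0.15, -0.03, 0.4, 0.4, 0, 0, 0, -0.2, -0.13, 0.4, 0.4, 0, 0, 0, -0.25, -0.23, 0.4, 0.4, 0, 0, 0, -0.3, -0.33, 0.4, 0.4, 0, 0, 0, -0.32, -0.38, 0.4, 0.4, 0, 0, 0, -0.32, -0.38, 0.4, 0.4], newtons=35)

```text
time: 10.78
tcp_pos: [0.5241, -0.1734, 0.0298]
eef_rot: [-0.039, 0.999, 0.0, 0.0]
force: [0.8, -3.5, 6.6]
opening: 0.549
```

```bash
python3 to.py 533 -303 28 95
```

```text
t 10.78 tcp [ 524.1 -173.4   29.8] yaw 94.5 F [ 0.8 -3.5  6.6] op 0.549 q6 -122
(533.0, -303.0, 28.0, 95.0) [ 0.     0.    -0.003] [ 0.006 -0.649  0.009]
```

>>> drive_tool(targets=[0, 0, 0, 0, -0.1, 0, 0.4, 0, 0, 0, 0, -0.22, 0, 0.4, 0, 0, 0, 0, -0.34, 0, 0.4, 0, 0, 0, 0, -0.46, 0, 0.4, 0, 0, 0, 0, -0.57, 0, 0.4, 0, 0, 0, 0, -0.65, 0, 0.4, 0, 0, 0, 0, -0.65, 0, 0.4, 0, 0, 0, 0, -0.65, 0, 0.8, 0, 0, 0, 0, -0.65, 0, 0.8, 0, 0, 0, 0, -0.65, 0, 0.8, 0, 0, 0, 0, -0.65, 0, 0.8, 0, 0, 0, 0, -0.65, -0.2, 0.8, 0, 0, 0, 0, -0.65, -0.4, 0.8, 0, 0, 0, 0, -0.6, -0.5, 0.8, 0, 0, 0.17, 0, 0.3, -0.5, 0.85, 0, 0, 0.17, 0, 0.3, -0.5, 0.85, 0, 0, 0.17, 0, 0.3, -0.5, 0.85, 0, 0, 0.17, 0, 0.3, -0.5, 0.85, 0, 0, 0.17, 0, 0.3, -0.5, 0.85, 0, 0, 0.17, 0, 0.3, -0.5, 0.85])

```text
time: 12.45
tcp_pos: [0.5181, -0.1087, 0.1297]
eef_rot: [0.224, 0.975, 0.001, -0.001]
force: [1.1, -0.4, 0.0]
opening: 0.852
```

```bash
python3 - <<'E'
from h import *
b,d=shot('side')
cv2.imwrite('pics/mid.png',cv2.resize(b[80:260,140:400,::-1],None,fx=2.2,fy=2.2,interpolation=2))
for l,z in (('cap_a',0),('gear_a',0)):
  for r in pinpoint('side',l): print(l,np.round(r['xy']),round(r['score'],2), np.round(toz('side',r['xy'],z)[0],3))
E
python3 to.py 527 9 60 64 527 9 27 64
```

```text
cap_a [374. 316.] 0.76 [0.328 0.281 0.   ]
cap_a [192. 174.] 0.7 [ 0.762 -0.233  0.   ]
cap_a [237. 217.] 0.64 [ 0.606 -0.014  0.   ]
cap_a [271. 223.] 0.57 [0.522 0.004 0.   ]
cap_a [338. 192.] 0.19 [ 0.343 -0.147  0.   ]
gear_a [271. 167.] 0.66 [ 0.531 -0.289  0.   ]
gear_a [332. 165.] 0.5 [ 0.344 -0.311  0.   ]
gear_a [241. 166.] 0.45 [ 0.622 -0.285  0.   ]
t 12.6 tcp [ 519.7 -113.7  130.3] yaw 64.0 F [0.5 0.  0.3] op 0.85 q6 -86
(527.0, 9.0, 60.0, 64.0) [0. 0. 0.] [0.237 0.567 0.351]
(527.0, 9.0, 27.0, 64.0) [0. 0. 0.] [0.237 0.567 0.516]
```

View pics/mid.png

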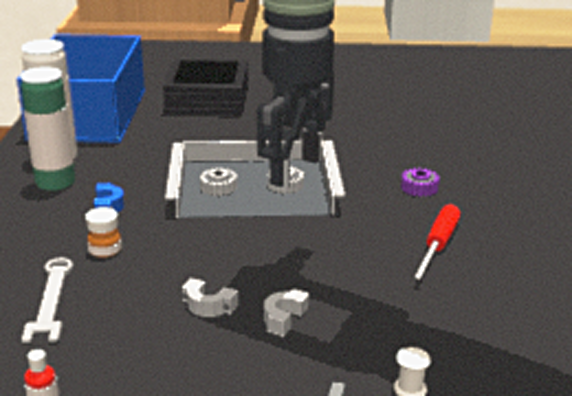

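>>> drive_tool(targets=[0, 0, 0, 0.243, 0.56, 0.2, 0.97, 0, 0, 0, 0.243, 0.56, 0.35, 0.97, 0, 0, 0, 0.243, 0.56, 0.35, 0.97, 0, 0, 0, 0.243, 0.56, 0.45, 0.97, 0, 0, 0, 0.243, 0.56, 0.53, 0.97, 0, 0, 0, 0.243, 0.56, 0.53, 0.97, 0, 0, 0, 0.243, 0.56, 0.53, 0.5, 0, 0, 0, 0.243, 0.56, 0.53, 0.5, 0, 0, 0, 0.243, 0.56, 0.53, 0.5, 0, 0, 0, 0.243, 0.56, 0.53, 0.5, 0, 0, 0, 0.243, 0.56, 0.53, 0.5, 0, 0, 0, 0.26, 0.6, 0.53, 0.5, 0, 0, 0, 0.28, 0.7, 0.53, 0.5, 0, 0, 0, 0.3, 0.8, 0.53, 0.5, 0, 0, 0, 0.32, 0.9, 0.53, 0.5, 0, 0, 0, 0.32, 0.9, 0.53, 0.5], newtons=35)

```text
time: 13.93
tcp_pos: [0.5434, 0.0792, 0.0259]
eef_rot: [0.224, 0.975, 0.001, 0.003]
force: [1.2, 4.9, 6.5]
opening: 0.691
```

```bash
python3 to.py 541 210 25 92 541 304 25 92; python3 - <<'E'
from h import *
b,d=shot('side')
cv2.imwrite('pics/capdrag.png',cv2.resize(b[150:384,150:370,::-1],None,fx=2.2,fy=2.2,interpolation=2))
E
```

```text
t 13.93 tcp [543.4  79.2  25.9] yaw 64.1 F [1.2 4.9 6.5] op 0.691 q6 -65
(541.0, 210.0, 25.0, 92.0) [ 0.001  0.002 -0.155] [0.296 0.583 0.006]
(541.0, 304.0, 25.0, 92.0) [ 0.001  0.002 -0.155] [0.502 1.006 0.006]
```

View pics/capdrag.png

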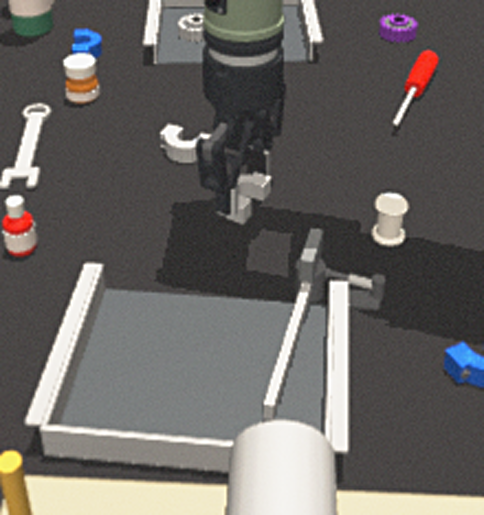

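>>> drive_tool(targets=[0, 0, -0.03, 0.04, 0.08, 0, 0.5, 0, 0, -0.06, 0.09, 0.18, 0, 0.5, 0, 0, -0.09, 0.15, 0.29, 0, 0.5, 0, 0, -0.12, 0.2, 0.4, 0, 0.5, 0, 0, -0.155, 0.26, 0.51, 0, 0.5, 0, 0, -0.155, 0.31, 0.62, 0, 0.5, 0, 0, -0.155, 0.37, 0.73, 0, 0.5, 0, 0, -0.155, 0.42, 0.84, 0, 0.5, 0, 0, -0.155, 0.47, 0.94, 0, 0.5, 0, 0, -0.155, 0.49, 0.985, 0, 0.5, 0, 0, -0.155, 0.49, 0.985, 0, 0.5, 0, 0, -0.155, 0.49, 0.985, 0, 0.95, 0, 0, -0.155, 0.49, 0.985, 0, 0.95, 0, 0, -0.155, 0.49, 0.985, 0, 0.95, 0, 0, -0.155, 0.49, 0.985, 0, 0.95, 0, 0, -0.155, 0.49, 0.985, -0.2, 0.95, 0, 0, -0.155, 0.49, 0.985, -0.4, 0.95, 0, 0, -0.155, 0.49, 0.985, -0.5, 0.95])

```text
time: 15.48
tcp_pos: [0.5428, 0.2982, 0.1305]
eef_rot: [-0.017, 1.0, 0.002, 0.006]
force: [2.4, 1.0, 0.8]
opening: 0.949
```

```bash
python3 to.py 600 120 120 -22 610 -7 60 -22
```

```text
t 15.48 tcp [542.8 298.2 130.5] yaw 91.9 F [2.4 1.  0.8] op 0.949 q6 -71
(600.0, 120.0, 120.0, -22.0) [0.004 0.001 0.633] [-0.255 -0.9    0.053]
(610.0, -7.0, 60.0, -22.0) [0.004 0.001 0.633] [-0.28  -1.537  0.351]
```

>>> drive_tool(targets=[0, 0, 0.633, -0.26, -0.95, 0.05, 0.95, 0, 0, 0.633, -0.26, -0.95, 0.05, 0.95, 0, 0, 0.633, -0.26, -0.95, 0.05, 0.95, 0, 0, 0.633, -0.26, -0.95, 0.05, 0.95, 0, 0, 0.633, -0.26, -0.95, 0.05, 0.95, 0, 0, 0.633, -0.26, -0.95, 0.05, 0.95, 0, 0, 0.633, -0.26, -0.95, 0.05, 0.95, 0, 0, 0.633, -0.26, -0.95, 0.05, 0.95, 0, 0, 0.633, -0.26, -0.95, 0.05, 0.95, 0, 0, 0.633, -0.26, -0.95, 0.05, 0.95, 0, 0, 0.633, -0.26, -0.95, 0.05, 0.95, 0, 0, 0.633, -0.26, -0.95, 0.05, 0.95, 0, 0, 0.633, -0.26, -0.95, 0.05, 0.95, 0, 0, 0.633, -0.26, -0.95, 0.05, 0.95, 0, 0, 0.633, -0.26, -0.95, 0.05, 0.95, 0, 0, 0.633, -0.26, -0.95, 0.05, 0.95, 0, 0, 0.633, -0.26, -0.95, 0.05, 0.95])

```text
time: 16.9
tcp_pos: [0.6012, 0.1093, 0.1205]
eef_rot: [0.83, 0.558, 0.005, 0.002]
force: [-0.2, -0.4, -0.1]
opening: 0.948
```

```bash
python3 - <<'E'
from seg import *
im,d=shot('top'); P=cloud('top',d)
for p in parts(im,P,[(266.4,177.3)]): print(p)
for r in pinpoint('side','gear_a')[:0]: pass
E
python3 to.py 608 -9 60 -22 608 -9 25 -22 600 70 25 -50
```

```text
{'n': 255, 'rect': array([610.7,  -7. ,  40.5,  64.5,  68.6]), 'cen': array([610.1,  -8.1])}
t 17.0 tcp [601.2 109.5 120.5] yaw -21.9 F [-1.  -0.4 -0.4] op 0.952 q6 24
(608.0, -9.0, 60.0, -22.0) [ 0.003 -0.002  0.001] [-0.539  0.249  0.301]
(608.0, -9.0, 25.0, -22.0) [ 0.003 -0.002  0.001] [-0.54   0.248  0.476]
(600.0, 70.0, 25.0, -50.0) [ 0.002 -0.003  0.156] [-0.189  0.063  0.477]
```

>>> drive_tool(targets=[0, 0, 0, -0.54, 0.25, 0.2, 0.97, 0, 0, 0, -0.54, 0.25, 0.3, 0.97, 0, 0, 0, -0.54, 0.25, 0.3, 0.97, 0, 0, 0, -0.54, 0.25, 0.3, 0.97, 0, 0, 0, -0.54, 0.25, 0.4, 0.97, 0, 0, 0, -0.54, 0.25, 0.48, 0.97, 0, 0, 0, -0.54, 0.25, 0.48, 0.97, 0, 0, 0, -0.54, 0.25, 0.48, 0.5, 0, 0, 0, -0.54, 0.25, 0.48, 0.5, 0, 0, 0, -0.54, 0.25, 0.48, 0.5, 0, 0, 0, -0.54, 0.25, 0.48, 0.5, 0, 0, 0, -0.54, 0.25, 0.48, 0.5, 0, 0, 0.03, -0.5, 0.23, 0.48, 0.5, 0, 0, 0.06, -0.41, 0.18, 0.48, 0.5, 0, 0, 0.09, -0.31, 0.13, 0.48, 0.5, 0, 0, 0.12, -0.23, 0.08, 0.48, 0.5, 0, 0, 0.155, -0.19, 0.06, 0.48, 0.5, 0, 0, 0.155, -0.19, 0.06, 0.48, 0.5], newtons=35)

```text
time: 18.5
tcp_pos: [0.6, 0.0724, 0.0258]
eef_rot: [0.939, 0.344, 0.007, 0.0]
force: [-1.6, 4.7, 5.4]
opening: 0.687
```

```bash
python3 to.py 605 180 25 -88 605 304 25 -88;  python3 - <<'E'
from h import *
b,d=shot('side')
cv2.imwrite('pics/capdrag2.png',cv2.resize(b[150:384,150:370,::-1],None,fx=2.2,fy=2.2,interpolation=2))
E
```

```text
t 18.5 tcp [600.   72.4  25.8] yaw -49.7 F [-1.6  4.7  5.4] op 0.687 q6 48
(605.0, 180.0, 25.0, -88.0) [ 0.    -0.005  0.213] [ 0.367 -0.394  0.007]
(605.0, 304.0, 25.0, -88.0) [ 0.    -0.005  0.213] [ 0.768 -0.867  0.01 ]
```

View pics/capdrag2.png

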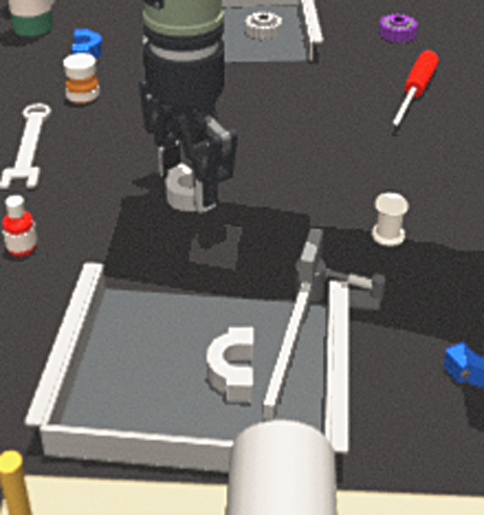

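>>> drive_tool(targets=[0, 0, 0.035, 0.06, -0.06, 0, 0.5, 0, 0, 0.07, 0.13, -0.14, 0, 0.5, 0, 0, 0.105, 0.21, -0.22, 0, 0.5, 0, 0, 0.14, 0.28, -0.3, 0, 0.5, 0, 0, 0.175, 0.36, -0.385, 0, 0.5, 0, 0, 0.213, 0.44, -0.47, 0, 0.5, 0, 0, 0.213, 0.51, -0.56, 0, 0.5, 0, 0, 0.213, 0.59, -0.65, 0, 0.5, 0, 0, 0.213, 0.67, -0.74, 0, 0.5, 0, 0, 0.213, 0.73, -0.82, 0, 0.5, 0, 0, 0.213, 0.77, -0.86, 0, 0.5, 0, 0, 0.213, 0.77, -0.86, 0, 0.5, 0, 0, 0.213, 0.77, -0.86, 0, 0.95, 0, 0, 0.213, 0.77, -0.86, 0, 0.95, 0, 0, 0.213, 0.77, -0.86, 0, 0.95, 0, 0, 0.213, 0.77, -0.86, 0, 0.95, 0, 0, 0.213, 0.77, -0.86, -0.2, 0.95, 0, 0, 0.213, 0.77, -0.86, -0.4, 0.95, 0, 0, 0.213, 0.77, -0.86, -0.6, 0.95])

```text
time: 20.13
tcp_pos: [0.6033, 0.3008, 0.1471]
eef_rot: [1.0, 0.018, 0.005, -0.002]
force: [0.7, 0.8, -0.1]
opening: 0.95
```

```bash
python3 to.py 605 120 200 -88
```

```text
t 20.13 tcp [603.3 300.8 147.1] yaw -87.9 F [ 0.7  0.8 -0.1] op 0.95 q6 107
(605.0, 120.0, 200.0, -88.0) [-0.001 -0.003  0.   ] [-0.021  0.903 -0.268]
```

>>> drive_tool(targets=[0, 0, 0, 0, 0.95, -0.4, 0.95, 0, 0, 0, 0, 0.95, -0.4, 0.95, 0, 0, 0, 0, 0.95, -0.4, 0.95, 0, 0, 0, 0, 0.95, -0.4, 0.95, 0, 0, 0, 0, 0.95, -0.4, 0.95, 0, 0, 0, 0, 0.95, -0.4, 0.95, 0, 0, 0, 0, 0.95, -0.4, 0.95, 0, 0, 0, 0, 0.95, -0.4, 0.95])

```text
time: 20.8
tcp_pos: [0.6091, 0.1101, 0.2264]
eef_rot: [1.0, 0.017, 0.005, -0.002]
force: [0.2, 1.0, -0.9]
opening: 0.95
```

```bash
python3 to.py; python3 - <<'E'
from h import *
a,_=shot('top'); b,_=shot('side')
cv2.imwrite('pics/end.png',np.hstack([cv2.resize(x[:,:,::-1],(400,300),interpolation=cv2.INTER_AREA) if 0 else cv2.resize(x[80:,90:430,::-1],None,fx=1.17,fy=1.17,interpolation=2) for x in (a,b)]))
for c in ('top','side'):
  for l in ('cap_a','gear_a','thread_spool','sealant_jar','locker_bottle','wrench','screwdriver'):
    for r in pinpoint(c,l):
      if r['score']>.35: print(c,l,round(r['score'],2), np.round(toz(c,r['xy'],0)[0],3))
E
```

```text
t 20.8 tcp [609.1 110.1 226.4] yaw -88.0 F [ 0.2  1.  -0.9] op 0.95 q6 90
top cap_a 0.76 [0.61 0.31 0.  ]
top cap_a 0.47 [ 0.772 -0.242  0.   ]
top gear_a 0.85 [ 0.626 -0.299  0.   ]
top gear_a 0.66 [ 0.528 -0.311  0.   ]
top thread_spool 0.72 [ 0.586 -0.303  0.   ]
top thread_spool 0.48 [0.392 0.127 0.   ]
top sealant_jar 0.61 [ 0.758 -0.131  0.   ]
top locker_bottle 0.59 [ 0.791 -0.01   0.   ]
top wrench 0.73 [ 0.789 -0.014  0.   ]
side cap_a 0.78 [0.611 0.306 0.   ]
side cap_a 0.73 [0.326 0.285 0.   ]
side cap_a 0.57 [0.543 0.297 0.   ]
side cap_a 0.52 [ 0.762 -0.241  0.   ]
side gear_a 0.7 [ 0.345 -0.304  0.   ]
side gear_a 0.69 [ 0.528 -0.294  0.   ]
side gear_a 0.47 [ 0.625 -0.297  0.   ]
side thread_spool 0.49 [0.4   0.123 0.   ]
side sealant_jar 0.68 [ 0.76  -0.126  0.   ]
side locker_bottle 0.74 [0.752 0.164 0.   ]
side wrench 0.71 [0.792 0.    0.   ]
side screwdriver 0.68 [ 0.349 -0.135  0.   ]
```

View pics/end.png

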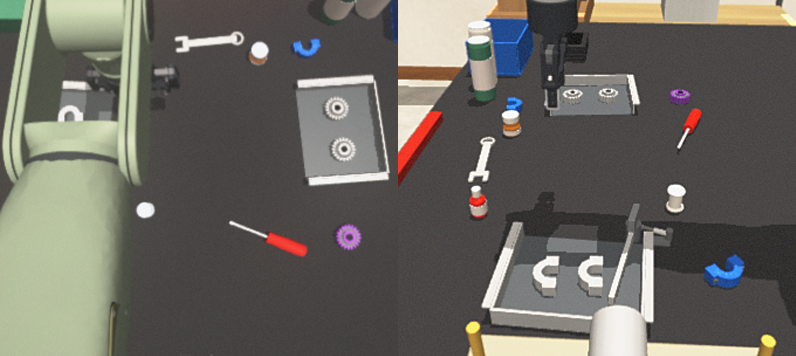

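Both caps lie in the gated tray and both gears in the open tray. The gate is open, the bystanders are in place and the arm is clear, so I'm handing in.

```bash
python3 -c "
from h import *
print(job.finish_job())"
```

```text
the job is handed in; nothing more can be done
None
```

The job is done and handed in at about 21 s of the 72 s allowed; no verdict is reported.

**What I did:** I gripped the gate's bar and turned it about 80° until it stood open. I then dragged the two steel gears into the open tray and the two steel caps into the gated tray, keeping each on the bench. I left the blue and purple look-alikes alone.

**Last checks:**
- **Parts:** The side camera puts the caps at about (0.543, 0.297) and (0.611, 0.306), near the middle of their tray's depth. It puts the gears at (0.528, -0.294) and (0.625, -0.297), also well inside the mouth line. They look flat in the picture.
- **Gate:** It stands open in the last side picture. I judged its angle from the tool's turn of about 1.39 rad and the picture, since the joint itself can't be read.
- **Bystanders:** The side camera finds all five within about 15 mm of where they started, which is roughly how far its estimates scatter.
- **Arm:** It was clear of everything, with wrist force around 1 N.

**Disagreements:** In the last top view the arm hid one cap and the red bottle. The network there also reported two false finds: a spool inside the open tray and the bottle on the wrench. I judged both wrong from the picture and the side view. It also missed the screwdriver, which is visible in the picture.

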